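# Refit the lid of the glass offcut box with its hinge pin

## Robot

A 7-joint arm with a two-finger parallel gripper is mounted at the origin on a cart in front of the work surface, level with it; the furniture and walls round the work are solid. World frame = base frame: x ahead of the robot, y to its left, z up, the work surface at z = 0. Lengths are in m, angles in rad, forces in N, time in s.
With the tool pointing down it reaches from about 0.4 to 0.85 m from the base axis. Payload 10.4 kg.
Tool frame: the origin (TCP) lies on the centre line of the jaws, within the pads' length; the fingertips stand 22 mm ahead of it and the grasp point (between the pads) lies 3 mm ahead of it (manip.tips_ahead is the distance from the TCP to the fingertips, in m); z points along the fingers, x is the direction in which the jaws open and shut, and the axes are right-handed (so a half turn about z gives the same grasp; the last joint's range is limited). The gripper opens to 85 mm and grips with 20 to 120 N. Pads are 22 mm wide; open, the fingers measure 114 mm over their backs; the gripper's body (76 mm by 85 mm) begins 54 mm behind the grasp point. The pads swing forward as they close: fully open they stand 13 mm farther back than shut.
Start: joints at [1.188, 0.332, -0.065, 1.46, 0.022, 1.35, -0.088], TCP at [0.22, -0.585, 0.253] pointing down, gripper open.
Joint ranges: [-2.6, 2.6], [-0.5, 2.12], [-1.47, 1.34], [0.16, 2.42], [-1.27, 4.41], [0.06, 2.06], [-2.6, 2.6]. Speed limits (rad/s): [2.22, 2.22, 2.79, 2.79, 3.14, 3.14, 3.14].

## Interface

Orientations are given as a unit quaternion [w, x, y, z].
In Python, from rig import manip gives the robot as it stands. Calls block until the motion is done:
- manip.move_to(position, orientation): joint-space move of the TCP to a pose.
- manip.servo_line(position, v=0.15, ori=None, force_limit=None): straight line of the TCP; ori=None keeps the orientation; v is the mean speed in m/s. With force_limit (N) it stops when the force on the tool has changed by that much, and returns True; else False.
- manip.move_j(angles): joint-space move.
- manip.grip(opening, grasp_force=None): opening from 0.0 (shut) to 1.0 (fully open); grasp_force is the grip in N (None keeps the last); returns when the fingers have stopped.
- manip.pause(seconds).
- manip.inverse_kinematics(position, orientation): joint angles nearest the present ones, or None.
- manip.observe(): the state.
- manip.read_camera(name): name is "scene" or "top"; returns a dict with "frame" (384x512x3 uint8, red, green, blue), "fx", "fy", "cx", "cy" (pixels), "R" (3x3) and "t" (3): a world point X has camera coordinates R X + t. Camera axes: x right, y down, z forward; pixel columns grow to the right and rows downward; lengths in m; the calibration is good to about 2 mm. A picture is of the moment at which its call begins. There is no depth.
A pose or a line that the arm cannot do raises manip.PlanningError and nothing moves.
- manip.job_done(): hands the job in, once; it reports no verdict.
Trained networks look in a picture, given as the dict that the camera call returned (one of the last four; its "shot" number tells which), for a name from the list of things; names that differ only in an ending like _2 or _b are one class to them, and where a whole thing is asked for, a point or a joint stands for the part that bears it (a point fixed in the world has none). Each returns a list of dicts, best first, with "conf" (0 to 1); they miss things now and then, are a little off and sometimes report something else, mostly with a low value. They report only what shows in the picture. A call takes as long as a camera call. They do not tell look-alikes from the thing itself.
- manip.spot_in(target, picture): "bbox" ([left, top, right, bottom] in pixels, round what is visible of it).
- manip.trace(target, picture): "mask" (384x512 bool, what is visible of it) and "bbox" ([left, top, right, bottom] in pixels, round what is visible of it).
The state is a dict: "t": time; "q": joint angles; "qd": joint speeds; "joint_torque": joint torques, N m; "tool_pos": TCP position; "tool_rot": TCP orientation; "force": force on the tool from outside, world axes, zero at the start; "torque": the same for the moment, N m; "opening": opening from 0.0 (shut) to 1.0 (fully open).
Only numpy, scipy, OpenCV 4.12 (cv2) and the standard library are available. Lean on these libraries where they do the work, as an engineer would, in place of code of your own. Each camera call takes 0.05 s, during which the arm holds its last target. There are 200 camera calls.

## Task

Put the lid back on the offcut box, flat on its rim with the hinge knuckles of lid and box in line, then take the hinge pin from its cradle and slide it through all five knuckles until its head comes up to the first knuckle. The cradle hides the pin's head, so take the pin by its bare middle first, then let go and push it fully home by its head. Do not knock over the squeeze bottle.

Things in the scene. Friction and masses are not known exactly. Their poses are not given: they have to be found in the camera images.
- offcut_box: Open wooden box fixed to the bench, 110 mm (x) by 130 mm (y) by 60 mm high, walls 8 mm; origin under its centre, z up. Hinge along its -x side (towards the robot), outside the wall: five steel knuckles in a row along y, outside 20 mm, bore 14 mm, each 24 mm wide, 2.5 mm gaps. The 1st, 3rd and 5th (from -y) belong to the box, the 2nd and 4th to the lid; the 5th's far end is closed.
- hinge_mouth (a point): Open end of the hinge: on the hinge axis at the outer face of the box's 1st knuckle, at x -68, y -65, z +64 mm in the box frame, level with the box's end wall (nothing stands beyond it at lower y). Axes as the box's: the pin slides in along +y.
- lid_grip (a point): Centre of the grip bar on the loose lid (wood, 110 x 130 x 8 mm, 0.2-0.35 kg), which starts flat on the bench, right way up. Bar 12 mm wide (x), 70 long (y), 14 high, underside 16 mm above the plate. z up, axes as the box's when fitted: then this point is at x +68, y +65, z +27 mm from point hinge_mouth, at the box's yaw, the plate lying on the rim by its own weight.
- lid_hinge (a point): Middle of the lid's hinge axis, axes as the lid's: 68 mm to -x of the grip bar and 27 mm below it. The lid's two knuckles stand on this axis (y), out from its -x edge. Under the plate two half-round battens 10 mm deep drop inside the box with 1.5 mm play each way; their round edges give a lead-in of some mm.
- pin_center (a point): Mid-length of the loose steel hinge pin, on its axis: 168 mm long, 0.1-0.17 kg, balanced near here. y towards the tip. Round shank 10 mm thick, from y -44 (shoulder of the head) to +84 mm (rounded tip). Fully home the shoulder meets the 1st knuckle: this point is then 44 mm inside point hinge_mouth (+y), on the axis. In the cradle it lies level, axis 40 mm above the bench.
- pin_head (a point): Centre of the pin's square head, 18 x 18 mm and 40 mm long along the pin, 64 mm to -y of point pin_center; axes as the pin's. Let go half-way in, the pin stays in the bores with the head drooping a few mm.
- cradle: Wooden pin cradle fixed to the bench, base 56 x 184 x 8 mm; origin under the pin's mid-length, y towards the pin's tip, z up. A channel 36 mm wide outside and 62 mm high surrounds the head and the first 20 mm of shank (y -90 to -24 mm); a fork 22 mm wide, 45 mm high holds the shank at y 64 to 74 mm. Between them the shank is free; the pin lifts straight up.
- release_bottle: Squeeze bottle with a pointed cap standing loose on the bench, 48 mm across, 157 mm tall; origin under its centre, z up. To be left standing.
There are look-alikes about, which are no part of the job. What is shaped like the release_bottle but orange or red is not meant.

How it is judged:
On the way, in this order (a step that is already met when the one before it is completed fails the run):
1. the lid lies flat on the box, its knuckles in line with the box's (x of lid_grip in the frame of hinge_mouth between 0.064 and 0.072 m and y of lid_grip in the frame of hinge_mouth between 0.061 and 0.069 m and z of lid_grip in the frame of hinge_mouth between 0.024 and 0.03 m and angle between the z axis of lid_grip and the z axis of hinge_mouth, either way round below 0.05 rad and angle between the y axis of lid_grip and the y axis of hinge_mouth, either way round below 0.06 rad and x of hinge_mouth in the frame of lid_grip below 0 m), for 0.2 s.
2. the pin is through all the knuckles, its head at the first one (all of step 1 and y of pin_center in the frame of hinge_mouth between 0.039 and 0.049 m and x of pin_center in the frame of hinge_mouth between -0.004 and 0.004 m and z of pin_center in the frame of hinge_mouth between -0.004 and 0.004 m and angle between the y axis of pin_center and the y axis of hinge_mouth, either way round below 0.06 rad), for 0.2 s.
At the end, for the whole second after the job is handed in: The lid lies on the box's rim within 4 mm along and across, 3 mm in height and about 3 degrees of its fitted place; the pin lies in the hinge bores within 4 mm of the axis and 0.06 rad of its direction, pushed home to within 5 mm; the squeeze bottle still stands (all of step 2 and linear speed of release_bottle below 0.02 m/s and angle between release_bottle's own z axis and vertical below 0.2 rad); the robot touches nothing.
It fails at once if the squeeze bottle is knocked over (angle between release_bottle's own z axis and vertical above 0.6 rad).
It also fails if it takes over 72 s, if anything falls off the work surface, if the arm or the gripper's body presses on something with over 40 N, if the wrist force passes 120 N, or if a joint passes its speed limit or range.

## Working session

There is one attempt and no reset: what is moved stays moved. The work goes in short steps, each a Python script; the robot and the scene stay as the last script left them, time stands still between calls to the robot, and variables do not carry over. Pictures are saved under pics/ and viewed, about 8 in all and at most 12, crops included, and the job is handed in when it is done.

```bash
ls; mkdir -p pics
cat > h.py <<'E'
import numpy as np, cv2
from rig import manip
def shot(n,save=None):
    p=manip.read_camera(n)
    if save: cv2.imwrite('pics/'+save,cv2.cvtColor(p['frame'],cv2.COLOR_RGB2BGR))
    return p
def proj(p,X):
    c=np.atleast_2d(X)@np.array(p['R']).T+np.array(p['t']); return np.c_[p['fx']*c[:,0]/c[:,2]+p['cx'],p['fy']*c[:,1]/c[:,2]+p['cy']]
def back(p,uv,z):
    uv=np.atleast_2d(uv).astype(float);R=np.array(p['R']);o=-R.T@np.array(p['t'])
    d=np.c_[(uv[:,0]-p['cx'])/p['fx'],(uv[:,1]-p['cy'])/p['fy'],np.ones(len(uv))]@R
    return o+d*((z-o[2])/d[:,2])[:,None]
E
python3 - <<'E'
from h import *
ims=[]
for n in ['top','scene']:
    p=shot(n); ims.append(cv2.cvtColor(p['frame'],cv2.COLOR_RGB2BGR))
    R=np.array(p['R']); print(n,p['fx'],p['cx'],p['cy'],(-R.T@p['t']).round(3),R.round(2).tolist())
    cv2.imwrite(f'pics/{n}0.png',cv2.resize(ims[-1],(800,600),interpolation=cv2.INTER_CUBIC))
    for t in ['offcut_box','lid_grip','pin_center','cradle','release_bottle']:
        for r in manip.trace(t,p):
            if r['conf']>.2: 
                c=cv2.minAreaRect(np.argwhere(r['mask'])[:,::-1].astype(np.float32)); print(t,round(r['conf'],2),np.round(r['bbox'],1),np.round(c[0],1),np.round(c[1],1),round(c[2],1))
print(manip.observe()['t'],manip.observe()['tool_rot'])
E
```

```text
pics
top 372.8804490016672 256.9172287267835 188.74949687302615 [ 0.338 -0.025  1.34 ] [[0.03, -1.0, 0.03], [-0.99, -0.03, -0.1], [0.1, -0.03, -0.99]]
offcut_box 0.75 [202.2 144.2 248.2 187.3] [224.7 165.1] [38.8 39.5] 14.0
lid_grip 0.57 [127.2 147.3 168.  188.5] [149.9 167.7] [38.2 37. ] 75.4
pin_center 0.56 [294.8 175.  340.1 184.3] [317.6 180.1] [ 4.8 45.5] 80.5
cradle 0.67 [289.7 167.6 344.  193.7] [317.5 180.8] [16.  54.7] 82.1
cradle 0.49 [293.4 175.2 341.6 184.7] [318.6 180.5] [ 5.5 45.7] 78.7
release_bottle 0.85 [355.3 237.4 383.6 252.4] [368.5 245.5] [15. 21.] 90.0
release_bottle 0.8 [338.2 208.1 362.4 218.8] [350.  211.9] [13.4 20.1] 81.9
release_bottle 0.67 [357.6 158.8 375.5 178.7] [366.2 167.4] [13.4 22.4] 63.4
release_bottle 0.64 [344.1 132.5 367.7 152.7] [354.6 142.1] [13.2 22.4] 53.1
scene 408.80216806294845 254.04279142716192 186.8330316137575 [-0.318  0.534  1.102] [[-0.63, -0.78, -0.02], [-0.55, 0.46, -0.69], [0.55, -0.42, -0.72]]
offcut_box 0.86 [191.  174.8 242.9 225.4] [217.2 199.5] [39.1 44.4] 69.1
lid_grip 0.97 [121.5 221.8 172.2 263.1] [149.4 244.1] [33.8 44.1] 47.3
cradle 0.63 [272.9 149.2 315.1 186.9] [292.5 166.5] [17.  46.7] 45.0
release_bottle 0.77 [326.9 144.2 340.2 177.1] [334.4 158.5] [13.  33.7] 7.1
release_bottle 0.68 [308.5 116.  319.7 146.8] [314.6 132.5] [12.7 33.4] 4.4
release_bottle 0.57 [287.8 109.1 298.4 142.6] [292.5 125.5] [33. 11.] 90.0
0.6 [ 3.08101156e-05  8.22209537e-01 -5.69184922e-01  3.07241127e-05]
```

Run:
```python
import cv2
a=cv2.imread('pics/top0.png');
from h import *
p=shot('top','t1.png');q=shot('scene','s1.png')
I=cv2.imread('pics/t1.png')[122:262,115:395];J=cv2.imread('pics/s1.png')[105:275,110:350]
cv2.imwrite('pics/v1.png',cv2.resize(I,(800,400),interpolation=cv2.INTER_CUBIC))
cv2.imwrite('pics/v2.png',cv2.resize(J,(800,567),interpolation=cv2.INTER_CUBIC))
```

```text
(no output)
```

View pics/v1.png

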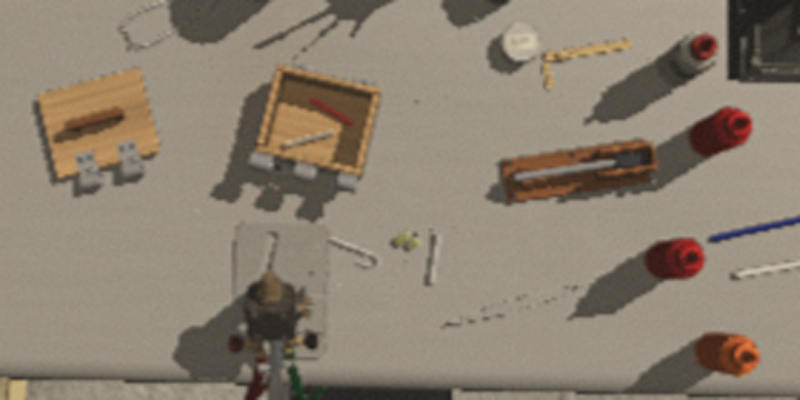

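View pics/v2.png

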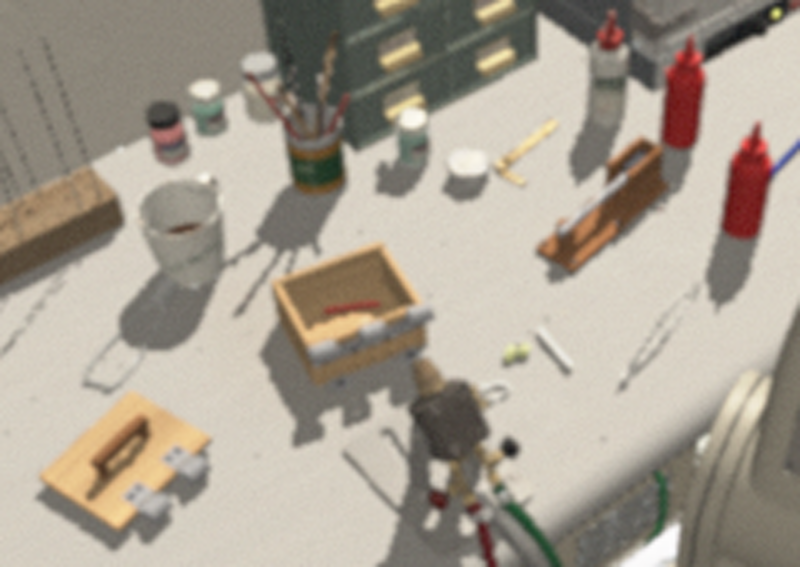

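```bash
cat > fit.py <<'E'
from h import *
from scipy.optimize import minimize
def bx(x0,x1,y0,y1,z0,z1): return np.array([[x,y,z] for x in (x0,x1) for y in (y0,y1) for z in (z0,z1)])/1e3
def cyl(x,z,r,y0,y1): return np.array([[x+r*np.cos(a),y,z+r*np.sin(a)] for a in np.arange(0,6.28,.4) for y in (y0,y1)])/1e3
ks=[-65+26.5*i for i in range(5)]
M={'offcut_box':[bx(-55,55,-65,65,0,60)]+[cyl(-68,64,10,ks[i],ks[i]+24) for i in (0,2,4)],
 'lid_grip':[bx(-55,55,-65,65,10,18),bx(-6,6,-35,35,34,48)]+[cyl(-68,14,10,ks[i],ks[i]+24) for i in (1,3)]+[bx(-68,-55,ks[i],ks[i]+24,10,24) for i in (1,3)],
 'cradle':[bx(-28,28,-92,92,0,8),bx(-18,18,-90,-24,0,62),bx(-11,11,64,74,0,45),cyl(0,40,5,-44,84)]}
def place(P,s): c,n=np.cos(s[2]),np.sin(s[2]); return P@np.array([[c,n,0],[-n,c,0],[0,0,1]])+[s[0],s[1],0]
K=8
def render(p,name,s,b):
    l,t,r,d=b; im=np.zeros(((d-t)*K,(r-l)*K),np.uint8)
    for P in M[name]:
        uv=(proj(p,place(P,s))+.5-[l,t])*K-.5
        h=cv2.convexHull(np.round(uv*16).astype(np.int32)); cv2.fillConvexPoly(im,h,255,shift=4)
    return cv2.resize(im,(r-l,d-t),interpolation=cv2.INTER_AREA)/255.
def fit(name,views,s0):
    def loss(s):
        s=np.array([s[0],s[1],s[2]/10]); return sum(((render(p,name,s,b)-m)**2).sum() for p,m,b in views)
    x0=np.array([s0[0],s0[1],s0[2]*10]); best=None
    for k in range(3):
        r=minimize(loss,x0,method='Nelder-Mead',options=dict(initial_simplex=x0+np.array([[0,0,0],[.01,0,0],[0,.01,0],[0,0,1.]])*(1 if k%2==0 else -.5),xatol=1e-4,fatol=1e-3)); x0=r.x
    return np.array([x0[0],x0[1],x0[2]/10]),r.fun
def views(name,cams=('top','scene'),n=4,near=None):
    out=[]
    for c in cams:
        ms=[]
        for _ in range(n):
            p=shot(c); R=[r for r in manip.trace(name,p) if r['conf']>.3]
            if R: ms.append(max(R,key=lambda r:r['mask'].sum())['mask'].astype(float))
        if not ms: continue
        m=np.mean(ms,0); ys,xs=np.where(m>.3); b=[max(xs.min()-12,0),max(ys.min()-12,0),min(xs.max()+12,512),min(ys.max()+12,384)]
        out.append((p,m[b[1]:b[3],b[0]:b[2]],b))
    return out
E
cat > f1.py <<'E'
from fit import *
for n,z in [('offcut_box',.03),('lid_grip',.015),('cradle',.02)]:
    V=views(n); p,m,b=V[0]; ys,xs=np.where(m>.5); X=back(p,[xs.mean()+b[0],ys.mean()+b[1]],z)[0]
    y0={'offcut_box':.2,'lid_grip':-.25,'cradle':-.1}[n]
    best=None
    for yy in (-.3,-.1,.1,.3):
        f=fit(n,V,[X[0],X[1],yy]); best=f if best is None or f[1]<best[1] else best
    print(n,len(V),X.round(3),best[0].round(4),round(best[1],1))
    for v in V: s,f=fit(n,[v],best[0]); print('   ',s.round(4),round(f,1))
p=shot('top');print('grey bottle',back(p,[352,146],.05), 'thing',back(p,[209,227],.1))
print(manip.observe()['t'])
E
python3 f1.py
```

```text
offcut_box 2 [0.542 0.055 0.03 ] [ 0.5462  0.0506 -0.2018] 129.1
    [ 0.5475  0.0514 -0.2007] 56.7
    [ 0.5442  0.0496 -0.1991] 50.1
lid_grip 2 [0.536 0.325 0.015] [0.5407 0.3246 0.2976] 48.8
    [0.541  0.3256 0.2991] 21.0
    [0.5404 0.3233 0.2857] 16.7
cradle 2 [ 0.499 -0.273  0.02 ] [ 0.5006 -0.2744  0.181 ] 254.1
    [ 0.5012 -0.2733  0.1783] 104.9
    [ 0.4986 -0.2779  0.2042] 127.6
grey bottle [[ 0.62546477 -0.39322667  0.05      ]] thing [[0.32621404 0.09502257 0.1       ]]
3.15
```

```bash
cat >> h.py <<'E'
from scipy.spatial.transform import Rotation as Rt
def down(a):
    c,s=np.cos(a),np.sin(a); q=Rt.from_matrix([[c,s,0],[s,-c,0],[0,0,-1]]).as_quat(); return [q[3],q[0],q[1],q[2]]
def off(s,x,y): c,n=np.cos(s[2]),np.sin(s[2]); return np.array([s[0]+c*x-n*y,s[1]+n*x+c*y])
def st(m=''):
    o=manip.observe(); print(m,'t',round(o['t'],2),'p',np.round(o['tool_pos'],4),'F',np.round(o['force'],1),'T',np.round(o['torque'],2),'op',round(o['opening'],3),flush=True)
BOX=np.array([.5462,.0506,-.2018]);LID=np.array([.5407,.3246,.2976]);CR=np.array([.5006,-.2744,.181])
E
python3 - <<'E'
from h import *
q=down(LID[2])
manip.move_to([LID[0],LID[1],.13],q); st('above'); print(manip.observe()['q'])
manip.grip(.5)
print(manip.servo_line([LID[0],LID[1],.046],.12,force_limit=12)); st('at')
manip.grip(0,60); st('grip')
manip.servo_line([LID[0],LID[1],.20],.2); st('up')
from fit import *
ims=[]
for c in('top','scene'):
    p=shot(c); im=cv2.cvtColor(p['frame'],cv2.COLOR_RGB2BGR); im=cv2.resize(im,None,fx=4,fy=4,interpolation=cv2.INTER_CUBIC)
    for n,s in (('offcut_box',BOX),('cradle',CR)):
        for P in M[n]: cv2.polylines(im,[cv2.convexHull(np.round((proj(p,place(P,s))+.5)*4-.5).astype(np.int32))],1,(0,255,0),1)
    ims.append(im)
a=ims[0][500:1000,460:1460];b=ims[1][400:1100,460:1300]
cv2.imwrite('pics/v3.png',np.vstack([cv2.resize(a,(600,300)),cv2.resize(b[:, :],(600,300*1))]) if 0 else cv2.resize(a,(800,400)))
cv2.imwrite('pics/v4.png',cv2.resize(b,(720,600)))
E
```

```text
above t 6.54 p [0.5412 0.3238 0.1299] F [ 0.2  0.1 -0.1] T [-0.01  0.   -0.01] op 1.001
[ 0.15846825  0.70949758 -1.10544908  1.54563773  0.6503796   1.29451892
 -0.73626177]
False
at t 7.88 p [0.541  0.3251 0.0467] F [-0.7 -0.3  0. ] T [-0.01 -0.04  0.01] op 0.503
grip t 8.27 p [0.541  0.3249 0.0469] F [-0.7 -2.   6.4] T [-0.26  0.2  -0.02] op 0.129
up t 9.18 p [0.5404 0.324  0.1986] F [-0.3 -0.1 -2.4] T [ 0.02 -0.04 -0.01] op 0.129
```

View pics/v3.png

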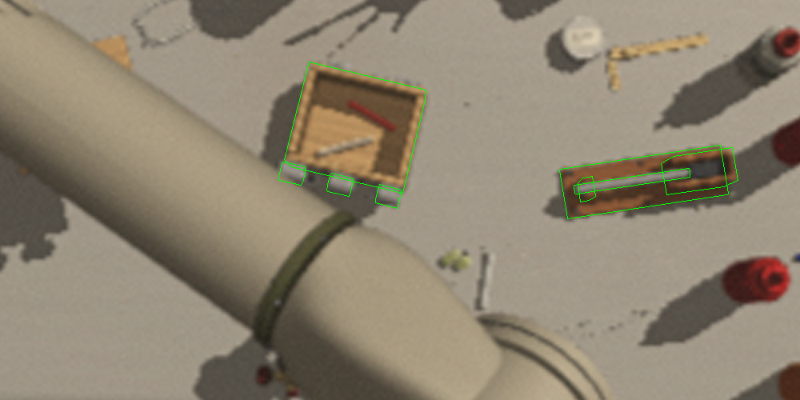

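View pics/v4.png

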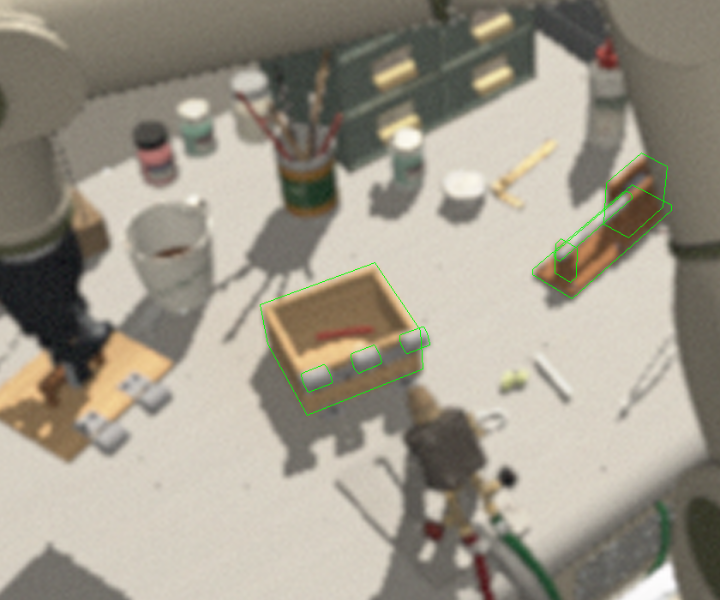

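Run:
```python
from h import *
q=down(BOX[2])
manip.move_to([BOX[0],BOX[1],.20],q); st('above')
manip.servo_line([BOX[0],BOX[1],.118],.12); manip.pause(.2); st('pre')
p=shot('scene','s2.png'); p2=shot('top','t2.png')
b=cv2.imread('pics/s2.png')[150:260,160:290]; cv2.imwrite('pics/v5.png',cv2.resize(b,(709,600),interpolation=cv2.INTER_CUBIC))
h=manip.servo_line([BOX[0],BOX[1],.096],.03,force_limit=8); st(f'hit {h}')
```

```text
above t 10.35 p [0.5462 0.0523 0.2002] F [ 0.1  1.1 -1.5] T [ 0.06 -0.06 -0.03] op 0.124
pre t 11.38 p [0.5466 0.0506 0.1187] F [ 0.1 -0.2 -2.4] T [-0.01 -0.02 -0.02] op 0.129
hit True t 12.06 p [0.5467 0.0505 0.1009] F [-0.7 -0.1  8.9] T [-0.16  0.83  0.02] op 0.126
```

View pics/v5.png

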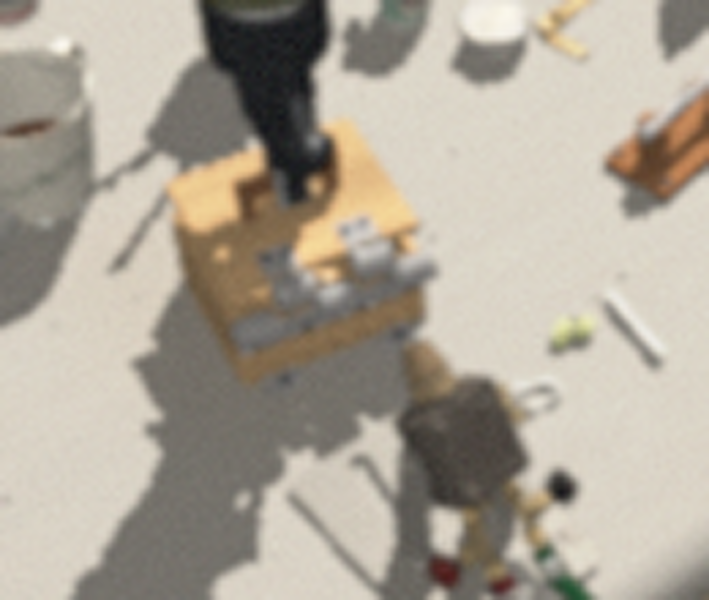

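Run:
```python
from h import *
for dx,dy in [(2,0),(3,0),(2,1.5),(2,-1.5),(0,-1.5),(0,1.5),(-2,0)]:
    x,y=off(BOX,dx/1e3,dy/1e3)
    manip.servo_line([x,y,.103],.05); 
    h=manip.servo_line([x,y,.0955],.03,force_limit=9); st(f'{dx} {dy} hit {h}')
    if manip.observe()['tool_pos'][2]<.0978: break
```

```text
2 0 hit True t 12.58 p [0.5483 0.0502 0.0969] F [-1.8 -0.9  8.2] T [-0.13  0.38 -0.  ] op 0.124
```

Run:
```python
from h import *
manip.grip(.5); manip.pause(.2); st('rel')
o=manip.observe()['tool_pos']
manip.servo_line([o[0],o[1],.2],.25); 
manip.move_to([CR[0]-.02,CR[1]+.05,.22],down(CR[2])); st()
from fit import *
M['on']=[P+np.array([0,0,.05]) for P in M['lid_grip']]
import fit as F
for c in ('top','scene'):
    out=[]
    p=shot(c,c+'3.png')
    for r in manip.trace('lid_grip',p)[:2]: print(c,round(r['conf'],2),np.round(r['bbox'],1))
V=[]
M['both']=M['offcut_box']+M['on']
for c in('top','scene'):
    V+= [ (p,m,b) for p,m,b in views('lid_grip',(c,),4)]
s,f=fit('on',V,[.548,.05,-.2]); print('lid',s.round(4),f)
for v in V: print(fit('on',[v],s))
b=cv2.imread('pics/scene3.png')[150:260,160:290]; cv2.imwrite('pics/v6.png',cv2.resize(b,(709,600),interpolation=cv2.INTER_CUBIC))
```

```text
rel t 13.19 p [0.5479 0.0501 0.0965] F [-0.3  0.9 -1.3] T [ 0.   -0.01 -0.01] op 0.501
 t 14.85 p [ 0.4808 -0.2231  0.2196] F [ 0.   0.2 -0.3] T [-0.02 -0.01  0.01] op 0.496
top 0.96 [202.9 143.9 245.7 187.5]
top 0.35 [206.  176.9 242.  186.9]
scene 0.87 [193.5 175.7 234.1 208.1]
lid [ 0.548   0.0495 -0.1996] 51.538298731257214
(array([ 0.54852262,  0.0503261 , -0.20890959]), np.float64(23.394461745482502))
(array([ 0.54746254,  0.0482683 , -0.2012461 ]), np.float64(19.822452902729722))
```

View pics/v6.png

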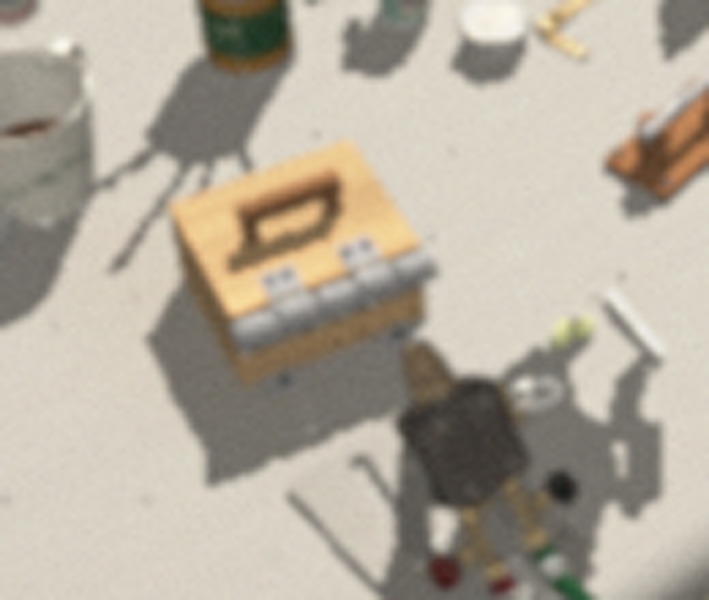

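```bash
cat >> h.py <<'E'
B2=np.array([.5483,.0501,-.2018]); MOUTH=off(B2,-.068,-.065); DIR=np.array([-np.sin(B2[2]),np.cos(B2[2])])
E
python3 - <<'E'
from h import *
q=down(CR[2]); x,y=off(CR,0,-.003)
manip.move_to([x,y,.13],q)
h=manip.servo_line([x,y,.0435],.12,force_limit=8); st(f'at {h}')
manip.grip(0,70); manip.pause(.1); st('grip')
manip.servo_line([x,y,.06],.05); st('lift1')
manip.servo_line([x,y,.17],.2); st('lift2')
shot('scene','s4.png');shot('top','t4.png')
b=cv2.imread('pics/s4.png')[90:230,230:380]; cv2.imwrite('pics/v7.png',cv2.resize(b,(640,600),interpolation=cv2.INTER_CUBIC))
E
```

```text
at False t 17.23 p [ 0.5017 -0.2774  0.0443] F [-0.6  0.2  0.8] T [-0.02 -0.01  0.  ] op 0.5
grip t 17.75 p [ 0.5015 -0.2776  0.0442] F [-1.4 -0.7  6. ] T [ 0.07  0.28 -0.08] op 0.085
lift1 t 18.23 p [ 0.5011 -0.2775  0.0602] F [ 1.   0.2 -0.9] T [-0.   -0.01 -0.  ] op 0.086
lift2 t 18.93 p [ 0.5004 -0.2774  0.1688] F [ 0.5 -0.2 -1.9] T [0.01 0.07 0.02] op 0.09
```

View pics/v7.png

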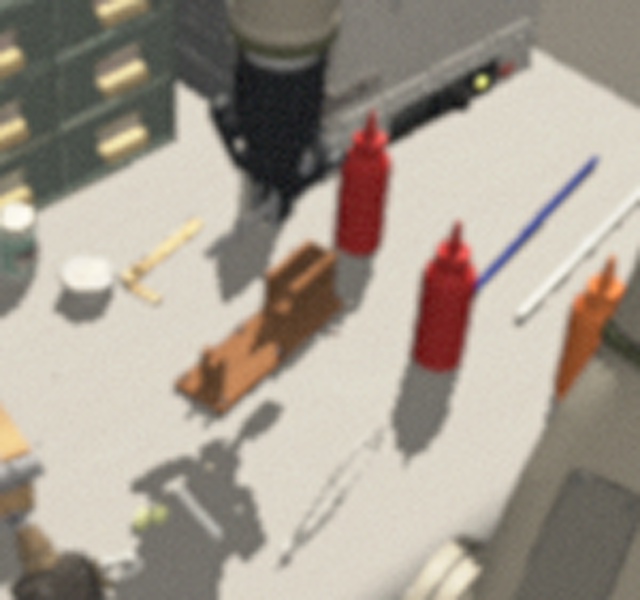

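Run:
```python
from h import *
q=down(B2[2]); at=lambda d:MOUTH+DIR*(d-.087)
print(MOUTH)
a=at(-.015); manip.move_to([*a,.16],q); st('above')
manip.servo_line([*a,.0678],.12); manip.pause(.2); st('pre'); print(a)
b=cv2.cvtColor(shot('scene')['frame'],cv2.COLOR_RGB2BGR)[150:260,180:310]; cv2.imwrite('pics/v8.png',cv2.resize(b,(709,600),interpolation=cv2.INTER_CUBIC))
c=at(.01); h=manip.servo_line([*c,.0678],.03,force_limit=6); st(f'h {h}'); print(c)
o=manip.observe()['tool_pos'][:2]-MOUTH; print('depth',o@DIR+.087,'lat',o@[DIR[1],-DIR[0]])
```

```text
[4.68651744e-01 4.84726335e-05]
above t 19.8 p [ 0.4482 -0.1005  0.1598] F [ 0.1 -0.7 -1. ] T [-0.07  0.02 -0.04] op 0.085
pre t 20.92 p [ 0.4486 -0.1001  0.0684] F [ 0.4 -0.  -1.6] T [0.01 0.02 0.04] op 0.089
[ 0.44820757 -0.09988168]
h False t 21.95 p [ 0.4532 -0.0756  0.0678] F [-0.3 -0.  -0.8] T [-0.   -0.02  0.02] op 0.087
[ 0.45321839 -0.075389  ]
depth 0.009784098168896874 lat -1.1013840345781498e-05
```

View pics/v8.png

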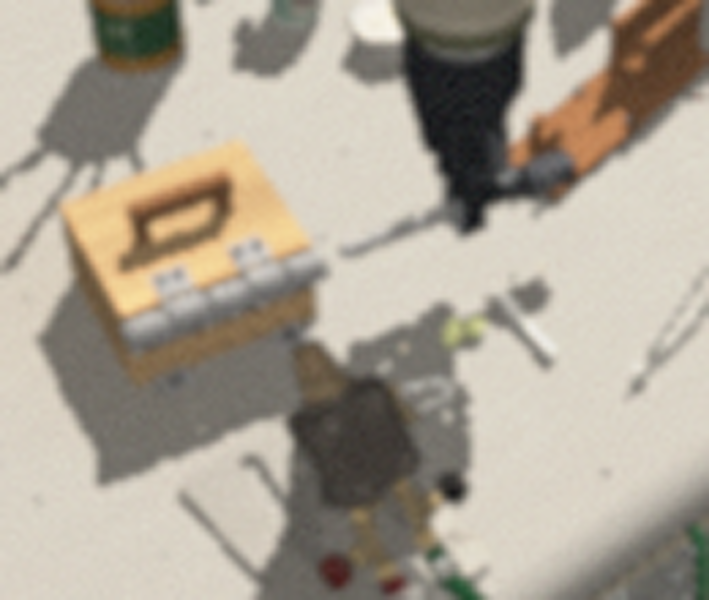

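Run:
```python
from h import *
at=lambda d:MOUTH+DIR*(d-.087)
for d in (.03,.05,.07):
    h=manip.servo_line([*at(d),.0678],.05,force_limit=10); st(f'{d} {h}')
    if h: break
o=manip.observe()['tool_pos'][:2]-MOUTH; print('depth',o@DIR+.087,'lat',o@[DIR[1],-DIR[0]])
b=cv2.cvtColor(shot('scene')['frame'],cv2.COLOR_RGB2BGR)[160:240,180:290]; cv2.imwrite('pics/v9.png',cv2.resize(b,(770,560),interpolation=cv2.INTER_CUBIC))
```

```text
0.03 False t 22.5 p [ 0.4572 -0.0556  0.0678] F [-0.7 -0.  -0.6] T [-0.02 -0.01 -0.02] op 0.086
0.05 False t 23.05 p [ 0.4613 -0.036   0.0678] F [ 0.3  1.1 -0.3] T [ 0.07 -0.03 -0.05] op 0.085
0.07 False t 23.6 p [ 0.4653 -0.0164  0.0678] F [-0.   0.3 -1.8] T [-0.01  0.02 -0.02] op 0.088
depth 0.07020480167455491 lat -2.004174062939087e-05
```

View pics/v9.png

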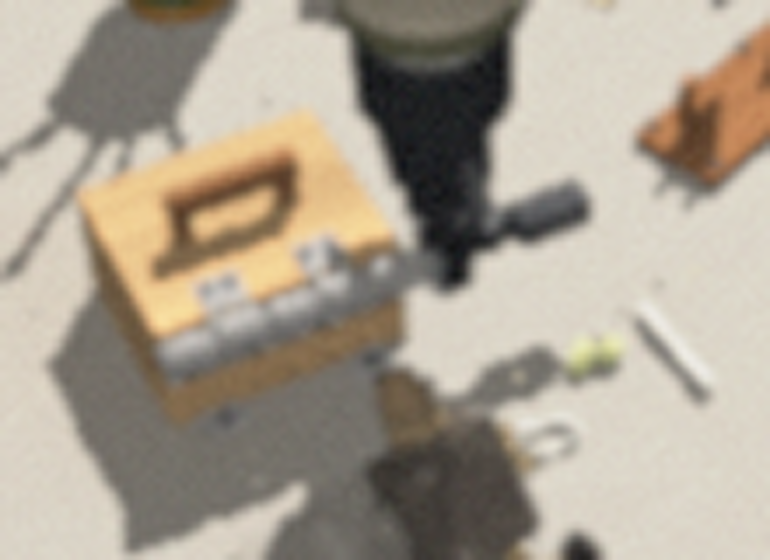

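Run:
```python
from h import *
hc=lambda d:MOUTH+DIR*d
manip.grip(.5); manip.pause(.2)
o=manip.observe()['tool_pos']; manip.servo_line([o[0],o[1],.125],.2)
a=hc(-.0778); manip.servo_line([*a,.125],.2)
h=manip.servo_line([*a,.062],.1,force_limit=8); st(f'down {h}')
b=cv2.cvtColor(shot('scene')['frame'],cv2.COLOR_RGB2BGR)[160:240,180:290]; cv2.imwrite('pics/v10.png',cv2.resize(b,(770,560),interpolation=cv2.INTER_CUBIC))
```

```text
down False t 25.95 p [ 0.4534 -0.0759  0.0624] F [ 0.5 -0.6 -0.1] T [0.01 0.04 0.05] op 0.5
```

View pics/v10.png

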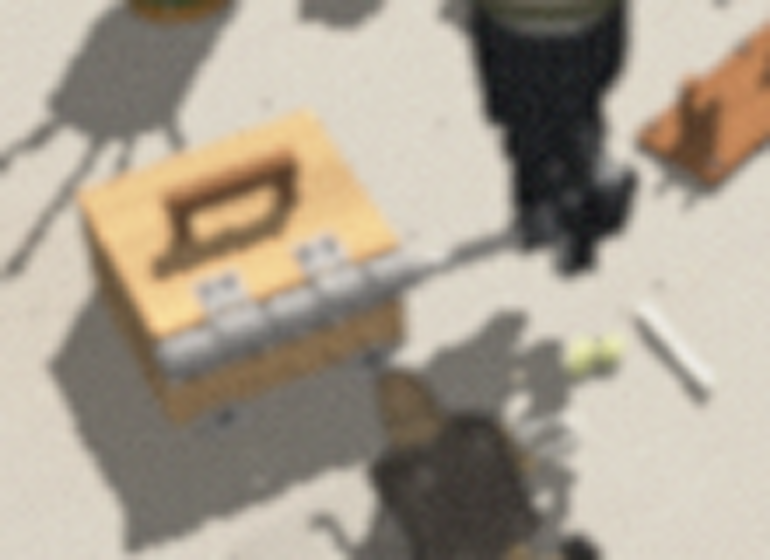

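The pin is in the bores (shank enters the 1st knuckle at about (400,275)) and the head sits between the open fingers at about (570,215). Next I grip the head, level it and push.

Run:
```python
from h import *
hc=lambda d:MOUTH+DIR*d
manip.grip(0,25); manip.pause(.1); st('grip')
o=manip.observe()['tool_pos']; z0=o[2]
h=manip.servo_line([*hc(-.0778),z0+.0035],.03,force_limit=10); st(f'lift {h}')
z=manip.observe()['tool_pos'][2]
for d in (-.06,-.045,-.03,-.0225,-.016):
    h=manip.servo_line([*hc(d),z],.04 if d<-.03 else .02,force_limit=14)
    o=manip.observe()['tool_pos'][:2]-MOUTH; st(f'{d} {h} {o@DIR:.4f}')
    if h: break
```

```text
grip t 26.43 p [ 0.4532 -0.0763  0.0622] F [-1.2  0.8  2.3] T [-0.02  0.13  0.02] op 0.205
lift False t 26.71 p [ 0.4529 -0.0762  0.0657] F [-0.3  0.3 -2.9] T [-0.15  0.08  0.1 ] op 0.205
-0.06 False -0.0597 t 27.3 p [ 0.4566 -0.0585  0.0656] F [ 0.   0.  -2.4] T [-0.06  0.06  0.04] op 0.206
-0.045 False -0.0444 t 27.82 p [ 0.4597 -0.0434  0.0657] F [-0.7  1.3 -1. ] T [0.12 0.2  0.09] op 0.204
-0.03 True -0.0367 t 28.34 p [ 0.4611 -0.0359  0.0658] F [-1.4  2.3  7.2] T [0.31 0.27 0.03] op 0.205
```

Run:
```python
from h import *
hc=lambda d:MOUTH+DIR*d
d=-.0365; z=manip.observe()['tool_pos'][2]
for i in range(25):
    o=manip.observe(); f=o['force']; 
    z+=np.clip((f[2]+1.5)*.0003,-.001,.001)
    h=manip.servo_line([*hc(d),z],.03); d+=.0015 if manip.observe()['force'][2]<6 else 0
    o=manip.observe(); f=np.array(o['force']); r=np.array(o['tool_pos'][:2])-MOUTH
    if i%2==0 or -f[:2]@DIR>12: st(f'{i} d{d:.4f} z{z:.4f} dep {r@DIR:.4f} ax {-f[:2]@DIR:.1f}')
    if -f[:2]@DIR>12 or d>-.0165: break
```

```text
0 d-0.0350 z0.0668 dep -0.0363 ax -0.1 t 28.59 p [ 0.4614 -0.0355  0.0668] F [ 0.6 -0.  -2.2] T [-0.09  0.13  0.03] op 0.206
2 d-0.0320 z0.0666 dep -0.0334 ax -0.5 t 29.09 p [ 0.4619 -0.0327  0.0666] F [-0.7  0.6 -1.7] T [-0.13  0.22  0.05] op 0.201
4 d-0.0290 z0.0668 dep -0.0302 ax 0.2 t 29.59 p [ 0.4626 -0.0296  0.0668] F [-1.4  0.1 -0.6] T [-0.09  0.16  0.04] op 0.202
6 d-0.0260 z0.0669 dep -0.0274 ax -0.2 t 30.09 p [ 0.4631 -0.0268  0.0669] F [-1.5  0.5 -1.4] T [-0.23  0.3   0.07] op 0.208
8 d-0.0230 z0.0672 dep -0.0242 ax 0.8 t 30.59 p [ 0.4638 -0.0237  0.0672] F [-1.9 -0.4 -2.2] T [-0.21  0.21  0.06] op 0.201
10 d-0.0200 z0.0672 dep -0.0217 ax 2.4 t 31.09 p [ 0.4643 -0.0212  0.0672] F [-1.5 -2.1 -2.1] T [-0.74  0.36  0.06] op 0.203
12 d-0.0170 z0.0680 dep -0.0210 ax 11.2 t 31.59 p [ 0.4643 -0.0205  0.0676] F [ -3.4 -10.7  -1.9] T [-2.49  0.77  0.03] op 0.209
13 d-0.0155 z0.0679 dep -0.0210 ax 17.6 t 31.84 p [ 0.4643 -0.0205  0.0675] F [ -7.1 -16.5   3.2] T [-3.51  1.37  0.04] op 0.204
```

Run:
```python
from h import *
hc=lambda d:MOUTH+DIR*d
manip.servo_line([*hc(-.0212),.0672],.03)
manip.grip(.45); manip.pause(.2); st('rel')
o=manip.observe()['tool_pos']; manip.servo_line([o[0],o[1],.2],.2)
manip.move_to([.42,-.2,.25],down(-.2)); st()
p=shot('scene');pt=shot('top')
for n,c in ((p,'s'),(pt,'t')): print(c,[(round(r['conf'],2),np.round(r['bbox'],1).tolist()) for r in manip.spot_in('release_bottle',n)])
for dd in (-.04,0,): print(proj(p,[*hc(dd),.064]).round(1),proj(pt,[*hc(dd),.064]).round(1))
f=lambda q,a,b,c,d:cv2.resize(cv2.cvtColor(q['frame'],cv2.COLOR_RGB2BGR)[a:b,c:d],(390,400),interpolation=cv2.INTER_CUBIC)
cv2.imwrite('pics/v11.png',np.hstack([f(p,160,240,190,268),f(pt,135,215,200,278)]))
```

```text
rel t 32.67 p [ 0.4645 -0.0206  0.0672] F [ 0.1 -0.4  0.1] T [-0.    0.02  0.03] op 0.449
 t 34.27 p [ 0.42   -0.199   0.2492] F [ 0.   0.5 -1. ] T [-0.03 -0.04  0.01] op 0.448
s [(0.88, [307.6, 111.4, 319.9, 150.1]), (0.57, [325.9, 142.6, 341.2, 176.2])]
t [(0.66, [358.5, 159.2, 377.3, 178.4]), (0.6, [353.6, 212.1, 362.5, 215.4]), (0.57, [359.3, 238.6, 384.0, 257.8])]
[[248.7 193.1]] [[250.8 188.8]]
[[238.3 197.1]] [[239.4 186.1]]
```

View pics/v11.png

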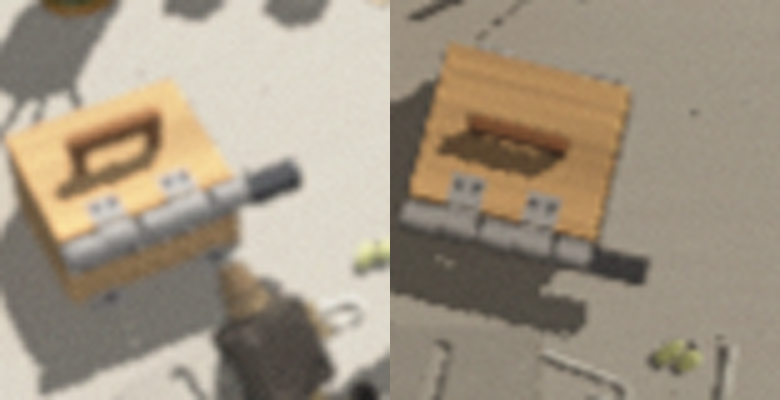

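Run:
```python
from fit import *
manip.move_to([.45,.25,.3],down(-.2))
p=shot('scene');pt=shot('top')
for n,c in ((p,'s'),(pt,'t')): print(c,[(round(r['conf'],2),np.round(r['bbox'],1).tolist()) for r in manip.spot_in('release_bottle',n)])
M['on']=[P+np.array([0,0,.05]) for P in M['lid_grip']]
V=views('lid_grip',n=4)
for v in V: print(fit('on',[v],[.548,.05,-.2]))
f=lambda q,a,b,c,d:cv2.resize(cv2.cvtColor(q['frame'],cv2.COLOR_RGB2BGR)[a:b,c:d],(390,400),interpolation=cv2.INTER_CUBIC)
cv2.imwrite('pics/v12.png',np.hstack([f(p,95,215,200,320),f(pt,125,225,280,380)]))
st()
```

```text
s [(0.86, [288.6, 111.4, 300.1, 142.9]), (0.73, [308.1, 115.6, 320.2, 146.5]), (0.62, [326.8, 143.6, 340.4, 176.4])]
t [(0.79, [346.0, 129.1, 365.7, 150.3]), (0.78, [354.7, 157.7, 377.2, 176.6]), (0.73, [357.0, 237.0, 383.1, 255.2]), (0.52, [341.1, 206.7, 364.0, 217.1])]
(array([ 0.54870214,  0.05165644, -0.22539476]), np.float64(16.32697904652057))
(array([ 0.54688893,  0.04944636, -0.22429147]), np.float64(34.35970684352172))
 t 37.14 p [0.45 0.25 0.3 ] F [ 0.3 -0.5 -0.1] T [ 0.01 -0.02  0.04] op 0.451
```

View pics/v12.png

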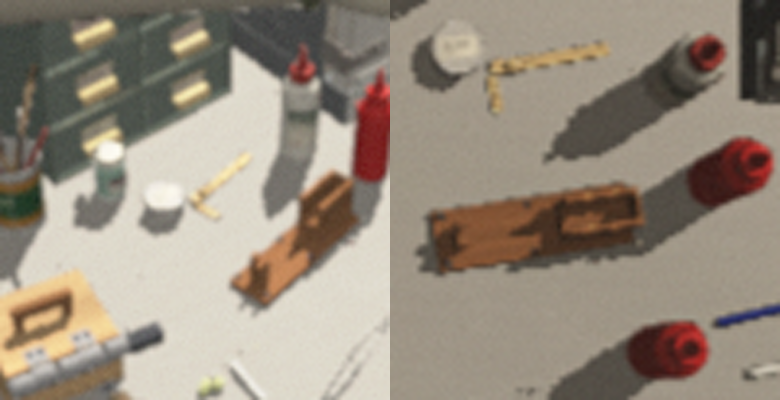

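```bash
python3 -c "
from rig import manip
manip.job_done()"
```

```text
the job is handed in; nothing more can be done
```

The lid is back on the box, the hinge pin is home through the knuckles, and the job was handed in after about 37 s of robot time. It reported no verdict.

- **Lid:** I placed it by its grip bar. It first caught about 4 mm high, so I shifted it 2 mm in box +x and it then settled at the expected height.
- **Pin:** I lifted it from the cradle by its bare middle and slid it about 70 mm into the bores with no resistance. I then let go, gripped the head lightly and pushed until it stopped hard against the first knuckle. That stop came within about 1 mm of the calculated position, at about 17 N.
- **Final pictures:** They show the head against the first knuckle, the lid flat, the grey bottle standing and the arm clear.
- **Disagreement:** A last camera fit puts the lid about 1.2 mm further along +y and turned about 0.02 rad from where I released it. The gaps between the knuckles also look uneven. Both are within tolerance, and the pin may have skewed the fit.

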